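Push the carving blank between the bench dogs to the stop

ROBOT

A 6-joint arm with a two-finger parallel gripper is mounted at the origin on the work surface. World frame = base frame: x ahead of the robot, y to its left, z up, the work surface at z = 0. Lengths are in m, angles in rad, forces in N, time in s.
With the tool pointing down it reaches from about 0.375 to 0.825 m from the base axis. Payload 5.5 kg.
Tool frame: the origin (TCP) lies at the very end of the fingers, on their centre line; the grasp point (between the pads) lies 19 mm behind it; z points along the fingers, y is the line along which they close (so a half turn about z gives the same grasp; the last joint's range is limited). The gripper opens to 85 mm and grips with 20 to 120 N. Pads are 22 mm wide; open, the fingers measure 114 mm over their backs; the gripper's body (76 mm by 85 mm) begins 54 mm behind the grasp point. The pads swing forward as they close: fully open they stand 13 mm farther back than shut.
Start: joints at [1.225, 0.314, -0.047, 1.21, 0, 1.571], TCP at [0.203, 0.564, 0.231] pointing down, gripper open.
Joint ranges: [-2.67, 2.67], [-0.69, 1.73], [-1.03, 1.25], [-2.08, 2.16], [-1.42, 1.45], [-3.14, 3.14]. Speed limits (rad/s): [2.39, 2.39, 3.01, 3.14, 3.14, 3.14].

INTERFACE

Orientations are given as a 3x3 rotation matrix whose columns are the frame's x, y, z axes.
In Python, from cell import manip gives the robot as it stands. The module is installed in compiled form; this text tells all that it offers.
- The arm moves only by the tool jog_arm, never from a script. Its argument "increments" is a list of rows, each an object of numbers: "tx", "ty", "tz": the shift along the tool's x, y, z in m; "ax", "ay", "az": the turn, a rotation vector about the tool's x, y, z in degrees; "hand": the opening in per cent of the stroke, from 0 (shut) to 100 (fully open). In form: [{"tx": .., "ty": .., "tz": .., "ax": .., "ay": .., "az": .., "hand": ..}, ...]. A call has 1 to 12 rows; each row is the pose to reach, as a shift and turn from the pose commanded when the call began, along the tool's axes at that moment; what a row does not reach only later rows make up. A row lasts 1/10 s, in which the tool goes at most 50 mm and 8.59 degrees, less where a joint would pass 70% of its speed; a pose out of reach is approached as far as the arm can. A call with a gripper value outside its range is refused whole. The fingers move at their own pace and stop on an object; "newtons" is the grip in N (left out, the last holds). Time passes only in rows, so rows that repeat a pose let the fingers close. It gives the time, the measured TCP pose, the force, the opening and the grip force at its end, in the units of the state.
- manip.sense(): the state, without advancing time (a new reading comes with each control period).
- manip.read_camera(name): name is "side" or "top" or "wrist"; returns a dict with "image" (384x512x3 uint8, blue, green, red), "vertical_fov" (degrees; the focal length in pixels is half the picture's height over the tangent of half this angle, whatever the lens; pixels are square), "cx", "cy" (the principal point, pixels), "k1" (the pictures are not rectified: a ray, as slopes to the right and down, at radius r is drawn at 1 + k1 r^2 times it, then the intrinsics apply), "xyz" and "orientation" of the camera in the world. Camera axes: x right, y down, z forward; pixel columns grow to the right and rows downward; lengths in m; the calibration is good to about 2 mm. A picture is of the moment at which its call begins. There is no depth.
- manip.hand_in(): hands the job in; it is judged then, once.
The state is a dict: "time": time; "q": joint angles; "qvel": joint speeds; "tau": joint torques, N m; "ee_pos": TCP position; "orientation": TCP orientation; "contact_force": force on the tool from outside, world axes, zero at the start; "ft_torque": the same for the moment, N m; "width": finger opening in m; "finger_force": force on a finger pad.
Only numpy, scipy, OpenCV 4.12 (cv2) and the standard library are available. Lean on these libraries where they do the work, as an engineer would, in place of code of your own. Each camera call takes 0.05 s, during which the arm holds its last target. There are 200 camera calls.

TASK

Get the wood blank ready for wedging: slide it along the plywood board, through the narrow gap between the two steel bench dogs, and on until its leading end sits flush against the wooden stop at the end of the board. Push it gently with your fingertips only, without picking it up, tipping it or knocking it along, leave everything else on the bench where it is, and draw your hand clear at the end.

Things in the scene. Friction and masses are not known exactly. Their poses are not given: they have to be found in the camera images.
- jig: Fixed plywood board, 360 x 260 x 15 mm, lying on the bench; two dogs and a stop are fixed on it. Origin: centre of its underside, on the bench; its top is at z = 15 mm. Its x axis runs along the 360 mm length and is the push direction, from the open end to the stop; z up. The board holds nothing but the blank and the dogs where x is below +40 mm.
- gap (a point): Middle of the gap between the two dogs, on the board's top (board x = +30, y = 0, z = 15 mm), same axes as the board. The dogs are upright smooth steel posts 22 mm in diameter, 45 mm high above the board, centred 42.5 mm either side of this point along y: 63 mm clear between them.
- stop (a point): Middle of the stop's face at its foot, on the board's top (board x = +145, y = 0, z = 15 mm), same axes as the board. The stop is a mid-brown wood bar, 30 mm high above the board, 30 mm thick, reaching 90 mm to either side along y, its flat face square to x.
- blank: Loose dark walnut block, shallow rosette on top, 80 mm long (x), 60 wide (y), 38 high, 0.1 to 0.2 kg, flat on the board before the dogs, up to 40 mm off the gap's centre line, its length turned up to 0.4 rad from the push direction. Origin: centre of its underside. It slides with friction and stays where left. Home: origin 40 mm short of the stop's face, trailing end 24 mm past the dogs.
- offcut: Bystander, leave alone: small loose walnut offcut, 42 x 30 x 32 mm high, lying on the board beyond the dogs at one side, clear of the blank's lane. Origin: centre of its underside.
- wedge: Bystander, leave alone: loose mid-brown wood wedge, 70 x 26 x 14 mm high, lying on the board beyond the dogs at the other side, clear of the lane. Origin: centre of its underside.
- mallet: Bystander, leave alone: round carver's mallet standing on its head, 88 mm across, 228 mm high, on the bench to the left. Origin: centre of its underside.
- gouge: Bystander, leave alone: wood-handled gouge, 22 mm high, about 220 mm long, lying on the bench to the right. Origin: under it, 30 mm ahead of the handle's middle.
- gouge2: Bystander, leave alone: shorter gouge, 22 mm high, about 200 mm long, lying on the bench to the right. Origin as for the first gouge.
- jar: Bystander, leave alone: glass jar of pencils, 72 mm across, 165 mm high with the pencils, on the bench to the left. Origin: centre of its underside.
- ruler: Bystander, leave alone: yellow folding ruler, 220 x 30 x 14 mm, lying on the bench beyond the board. Origin: centre of its underside.
- glue: Bystander, leave alone: white glue bottle, 56 mm across, 150 mm high, on the bench to the right. Origin: centre of its underside.
Not all that is in view belongs to the job. Leave any pink or red look-alike of the blank alone.

How it is judged:
By the outcome, as a careful person would: the job done as asked, in the order asked, and still so for the second after the job is handed in, with the robot touching nothing.
It also fails if it takes over 54 s, if anything falls off the work surface, if the arm or the gripper's body presses on something with over 40 N, if the wrist force passes 120 N, or if a joint passes its speed limit or range.

## Working session

There is one attempt and no reset: what is moved stays moved. The work goes in short steps, Python scripts to look and compute and a tool call to move; the robot and the scene stay as the last step left them, time stands still between calls to the robot, and variables do not carry over. Pictures are saved under pics/ and viewed, at most 13 in all, crops included, and the job is handed in when it is done.

Besides the shell and the picture viewer there is one more tool, called after ">>>" as name([rows], argument=value, ...), one row to a line, values as JSON. jog_arm: Moves the arm, as the interface text tells. Its arguments: {"type":"object","properties":{"increments":{"type":"array","items":{"type":"object","properties":{"tx":{"type":"number"},"ty":{"type":"number"},"tz":{"type":"number"},"ax":{"type":"number"},"ay":{"type":"number"},"az":{"type":"number"},"hand":{"type":"number"}}}},"newtons":{"type":"number"}},"required":["increments"]}

```bash
mkdir -p pics
cat > h.py <<'E'
import numpy as np, cv2
from cell import manip
def cam(n):
    c=manip.read_camera(n); c['f']=192/np.tan(np.radians(c['vertical_fov'])/2); return c
def px(c,pts,z):
    """pixels -> world points on plane z"""
    K=np.array([[c['f'],0,c['cx']],[0,c['f'],c['cy']],[0,0,1]])
    u=cv2.undistortPoints(np.array(pts,float).reshape(-1,1,2),K,np.array([0.,0,0,0,0])) [:,0]
    k=c['k1']; s=u.copy()
    for _ in range(20): s=u/(1+k*(s**2).sum(1,keepdims=True))
    d=np.c_[s,np.ones(len(s))]@np.array(c['orientation']).T; o=np.array(c['xyz'])
    return o+d*((z-o[2])/d[:,2])[:,None]
def proj(c,P):
    p=(np.atleast_2d(P)-c['xyz'])@np.array(c['orientation']); s=p[:,:2]/p[:,2:]
    s=s*(1+c['k1']*(s**2).sum(1,keepdims=True)); return s*c['f']+[c['cx'],c['cy']]
E
python3 - <<'E'
from h import *
im=[]
for n in('top','side'):
    c=cam(n); cv2.imwrite(f'pics/{n}0.png',c['image']); print(n,c['xyz'],c['orientation'],c['f'],c['k1'])
s=manip.sense(); print(s['time'],s['orientation'],s['width'])
E
```

```text
top [0.35460203 0.01191009 1.01068066] [[-0.0792166  -0.97495787  0.20780251]
 [-0.99685435  0.07799405 -0.01408309]
 [-0.00247694 -0.20826445 -0.97806942]] 365.3838738468948 -0.10276768642562821
side [-0.10648434 -1.05051824  0.96363309] [[ 0.84410684 -0.30780915  0.4390184 ]
 [-0.5358799  -0.5114834   0.67172722]
 [ 0.01778684 -0.80227068 -0.59669538]] 487.46935063479486 0.014507659016037223
0.1 [[-9.40802693e-01  3.38954289e-01 -5.32517162e-04]
 [ 3.38954707e-01  9.40801566e-01 -1.45600567e-03]
 [ 7.47361351e-06 -1.55031325e-03 -9.99998798e-01]] 0.08553920441919127
```

View pics/top0.png

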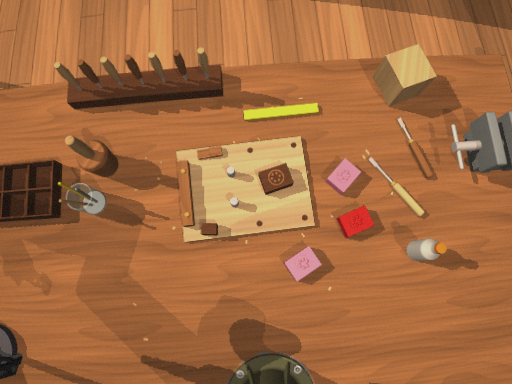

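View pics/side0.png

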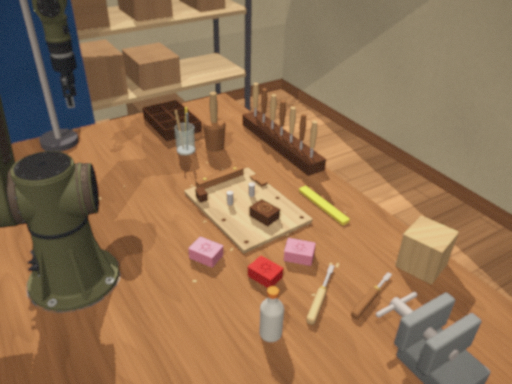

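The candidates are the dark walnut blank at top (276,179), the offcut at (209,229), pink blocks at (344,176) and (303,264), and a red block at (355,222). I choose the walnut block on the board before the dogs at (276,179). The stop is the bar on the left (186,193), the dogs are at (231,172) and (235,202), and the wedge is at (210,153).

```bash
cat >> h.py <<'E'
def board(c):
    """board frame from its pale top: (origin xy, yaw); push direction +x"""
    im=c['image']; h=cv2.cvtColor(im,cv2.COLOR_BGR2HSV)
    m=((h[...,0]>14)&(h[...,0]<30)&(h[...,2]>150)).astype(np.uint8)
    m[:120]=0;m[260:]=0;m[:,:150]=0;m[:,330:]=0
    return m
def blank(c,lim,z=.053):
    h=cv2.cvtColor(c['image'],cv2.COLOR_BGR2HSV); x0,x1,y0,y1=lim
    m=np.zeros(h.shape[:2],np.uint8); m[y0:y1,x0:x1]=(h[y0:y1,x0:x1,2]<125)
    m=cv2.morphologyEx(m,cv2.MORPH_CLOSE,np.ones((5,5)))
    k=max(cv2.findContours(m,0,2)[0],key=cv2.contourArea)
    return k,m
E
python3 - <<'E'
from h import *
c=cam('top'); im=c['image']
m=board(c); ks=cv2.findContours(m,0,2)[0]; k=cv2.convexHull(np.vstack([q for q in ks if cv2.contourArea(q)>200]))
w=px(c,k[:,0],.015)[:,:2].astype(np.float32); print('board',cv2.minAreaRect(w))
k,_=blank(c,(250,300,155,202)); w=px(c,k[:,0],.053)[:,:2].astype(np.float32); print('blank',cv2.minAreaRect(w))
cr=cv2.resize(im[130:250,170:325],None,fx=5,fy=5,interpolation=cv2.INTER_CUBIC)
cv2.imwrite('pics/crop1.png',cr)
E
```

```text
board ((0.5689578056335449, 0.027622178196907043), (0.26755771040916443, 0.36327096819877625), 2.6697885990142822)
blank ((0.5729007124900818, -0.0604264996945858), (0.06418453902006149, 0.08302377164363861), 14.439717292785645)
```

View pics/crop1.png

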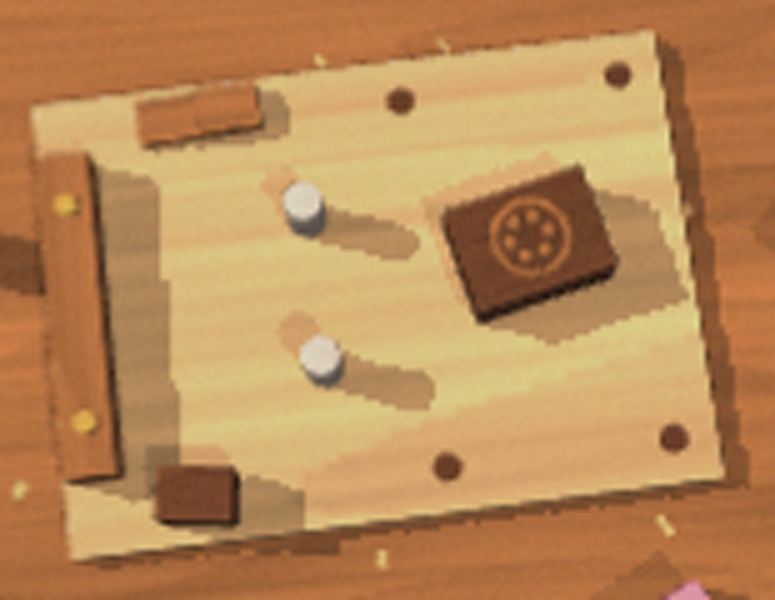

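The crop confirms it: a dark walnut block with a rosette (crop 530,237), dog tops at (303,203) and (321,357), and the stop's front top edge running from (90,155) to (119,475).

Run:
```python
from h import *
c=cam('top')
f=lambda p,z: px(c,[((a+.5)/5-.5+170,(b+.5)/5-.5+130) for a,b in p],z)[:,:2]
d=f([(303,203),(321,357)],.06); st=f([(90,155),(119,475)],.045); bl=f([(443,212),(581,166),(617,259),(481,311)],.053); ro=f([(530,237)],.053)
B=f([(33,105),(655,32),(725,480),(72,560)],.015)
print('dogs',d,np.linalg.norm(d[0]-d[1])); g=d.mean(0)
print('stop',st,np.linalg.norm(st[0]-st[1]))
print('board',B,[np.linalg.norm(B[i]-B[i-1]) for i in range(4)],B.mean(0))
v=d[0]-d[1]; w=st[0]-st[1]; u=B[0]-B[1]+B[3]-B[2]
print('push dir yaw deg: dogs',np.degrees(np.arctan2(v[1],v[0]))+90,'stop',np.degrees(np.arctan2(w[1],w[0]))+90,'board',np.degrees(np.arctan2(u[1],u[0])))
print('blank',bl,[np.linalg.norm(bl[i]-bl[i-1]) for i in range(4)],bl.mean(0),ro)
x=bl[0]-bl[1];print(np.degrees(np.arctan2(x[1],x[0])))
th=np.arctan2(u[1],u[0]);R=np.array([[np.cos(th),-np.sin(th)],[np.sin(th),np.cos(th)]])
L=lambda p:(p-g)@R+[.03,0]
print('local: board centre',L(B.mean(0)),'stop',L(st),'blank',L(bl),L(ro),'dogs',L(d))
s=manip.sense();print(s['time'])
```

```text
dogs [[0.60421299 0.06012204]
 [0.51977706 0.05612427]] 0.08453051989319597
stop [[0.64491629 0.17630698]
 [0.4674609  0.16820082]] 0.17764043648711567
board [[ 0.68640662  0.21307664]
 [ 0.70136526 -0.1460956 ]
 [ 0.44191055 -0.15709504]
 [ 0.42664743  0.20094584]] [np.float64(0.260042297273114), np.float64(0.35948359731981705), np.float64(0.2596877580300638), np.float64(0.35836607058796005)] [0.56408246 0.02770796]
push dir yaw deg: dogs 92.71074446621613 stop 92.61545085885777 board 92.41288911472698
blank [[ 0.59497837 -0.01464471]
 [ 0.61471766 -0.09154533]
 [ 0.56158066 -0.10581308]
 [ 0.53904302 -0.03044502]] [np.float64(0.05812412766290726), np.float64(0.07939360889612061), np.float64(0.05501916961202572), np.float64(0.07866568050953918)] [ 0.57757993 -0.06061203] [[ 0.5774074  -0.06024636]]
104.39619855536273
local: board centre [-0.00047611 -0.0008051 ] stop [[ 0.14458802 -0.08782334]
 [ 0.14395999  0.08981599]] blank [[-0.04409196 -0.02989055]
 [-0.12175543 -0.04637479]
 [-0.13377344  0.00731578]
 [-0.05752336  0.02666042]] [[-0.08891344 -0.01041531]] dogs [[ 0.03021972 -0.04226469]
 [ 0.02978028  0.04226469]]
0.2
```

```bash
cat >> h.py <<'E'
TH=np.radians(92.6); G=np.array([.562,.0581])
EX=np.array([np.cos(TH),np.sin(TH)]); EY=np.array([-EX[1],EX[0]])
def goto(lx,ly,z,yaw):
    """tool-frame increments to board-local TCP (lx,ly), world z; yaw = heading of tool y in board frame, deg"""
    s=manip.sense(); p,R=np.array(s['ee_pos']),np.array(s['orientation'])
    t=np.r_[G+(lx-.03)*EX+ly*EY,z]; a=TH+np.radians(yaw); y=np.array([np.cos(a),np.sin(a),0]); Z=np.array([0,0,-1.])
    Rt=np.c_[np.cross(y,Z),y,Z]; rv=cv2.Rodrigues(R.T@Rt)[0].ravel()
    print('t',np.round(s['time'],2),'at local',np.round([(p[:2]-G)@EX+.03,(p[:2]-G)@EY,p[2]],4),'w',round(s['width'],4),'F',np.round(s['contact_force'],1))
    print('inc mm',np.round(R.T@(t-p)*1e3,1),'deg',np.round(np.degrees(rv),2))
E
python3 -c "
from h import *
goto(-.088,-.085,.2,0)"
```

```text
t 0.2 at local [0.5518 0.3354 0.2308] w 0.0856 F [0.4 0.2 0.1]
inc mm [-632.6 -431.2   31.2] deg [-6.000e-02 -1.000e-02 -2.241e+01]
```

>>> jog_arm([
  {"tx":-0.633,"ty":-0.431,"tz":0.0,"az":-22.4,"hand":47},
  {"tx":-0.633,"ty":-0.431,"tz":0.0,"az":-22.4,"hand":47},
  {"tx":-0.633,"ty":-0.431,"tz":0.0,"az":-22.4,"hand":47},
  {"tx":-0.633,"ty":-0.431,"tz":0.0,"az":-22.4,"hand":47},
  {"tx":-0.633,"ty":-0.431,"tz":0.0,"az":-22.4,"hand":47},
  {"tx":-0.633,"ty":-0.431,"tz":0.0,"az":-22.4,"hand":47},
  {"tx":-0.633,"ty":-0.431,"tz":0.0,"az":-22.4,"hand":47},
  {"tx":-0.633,"ty":-0.431,"tz":0.0,"az":-22.4,"hand":47},
  {"tx":-0.633,"ty":-0.431,"tz":0.0,"az":-22.4,"hand":47},
  {"tx":-0.633,"ty":-0.431,"tz":0.0,"az":-22.4,"hand":47},
  {"tx":-0.633,"ty":-0.431,"tz":0.0,"az":-22.4,"hand":47},
  {"tx":-0.633,"ty":-0.431,"tz":0.0,"az":-22.4,"hand":47},
])

```text
validation failed for argument at $.in...
```

```bash
python3 -c "
from h import *
goto(-.088,-.085,.15,0);print(manip.sense()['q'])"
```

```text
t 0.2 at local [0.5518 0.3354 0.2308] w 0.0856 F [0.4 0.2 0.1]
inc mm [-632.6 -431.1   81.2] deg [-6.000e-02 -1.000e-02 -2.241e+01]
[ 1.22499022e+00  3.13943234e-01 -4.76683384e-02  1.21018055e+00
  5.98044557e-06  1.57081359e+00]
```

>>> jog_arm([
  {"tx":-0.04,"ty":-0.027,"az":-1.4,"hand":47},
  {"tx":-0.08,"ty":-0.054,"az":-2.8,"hand":47},
  {"tx":-0.12,"ty":-0.081,"az":-4.2,"hand":47},
  {"tx":-0.16,"ty":-0.108,"az":-5.6,"hand":47},
  {"tx":-0.2,"ty":-0.135,"az":-7,"hand":47},
  {"tx":-0.24,"ty":-0.162,"az":-8.4,"hand":47},
  {"tx":-0.28,"ty":-0.189,"az":-9.8,"hand":47},
  {"tx":-0.32,"ty":-0.216,"az":-11.2,"hand":47},
  {"tx":-0.36,"ty":-0.243,"az":-12.6,"hand":47},
  {"tx":-0.4,"ty":-0.27,"az":-14,"hand":47},
  {"tx":-0.44,"ty":-0.297,"az":-15.4,"hand":47},
  {"tx":-0.48,"ty":-0.324,"az":-16.8,"hand":47},
])

```text
validation failed for argument at $.in...
```

```bash
python3 -c "
from h import *
goto(-.088,-.085,.15,0);print(manip.sense()['q'])"
```

```text
t 0.2 at local [0.5518 0.3354 0.2308] w 0.0856 F [0.4 0.2 0.1]
inc mm [-632.6 -431.1   81.2] deg [-6.000e-02 -1.000e-02 -2.241e+01]
[ 1.22499022e+00  3.13943234e-01 -4.76683384e-02  1.21018055e+00
  5.98044557e-06  1.57081359e+00]
```

The schema may need every key, so I'll test that with one small row.

>>> jog_arm([
  {"tx":-0.04,"ty":-0.027,"tz":0.0,"ax":0.0,"ay":0.0,"az":-1.4,"hand":47.0},
])

```text
time: 0.3
ee_pos: [0.2301, 0.5283, 0.2306]
orientation: [[-0.951, 0.31, -0.001], [0.31, 0.951, 0.002], [0.001, 0.001, -1.0]]
contact_force: [1.6, -1.0, 0.2]
width: 0.0736
finger_force: 0.0
```

>>> jog_arm([
  {"tx":-0.583,"ty":-0.418,"tz":0.0,"ax":0.0,"ay":0.0,"az":-21.0,"hand":47.0},
  {"tx":-0.583,"ty":-0.418,"tz":0.0,"ax":0.0,"ay":0.0,"az":-21.0,"hand":47.0},
  {"tx":-0.583,"ty":-0.418,"tz":0.0,"ax":0.0,"ay":0.0,"az":-21.0,"hand":47.0},
  {"tx":-0.583,"ty":-0.418,"tz":0.0,"ax":0.0,"ay":0.0,"az":-21.0,"hand":47.0},
  {"tx":-0.583,"ty":-0.418,"tz":0.0,"ax":0.0,"ay":0.0,"az":-21.0,"hand":47.0},
  {"tx":-0.583,"ty":-0.418,"tz":0.0,"ax":0.0,"ay":0.0,"az":-21.0,"hand":47.0},
  {"tx":-0.583,"ty":-0.418,"tz":0.0,"ax":0.0,"ay":0.0,"az":-21.0,"hand":47.0},
  {"tx":-0.583,"ty":-0.418,"tz":0.0,"ax":0.0,"ay":0.0,"az":-21.0,"hand":47.0},
  {"tx":-0.583,"ty":-0.418,"tz":0.0,"ax":0.0,"ay":0.0,"az":-21.0,"hand":47.0},
  {"tx":-0.583,"ty":-0.418,"tz":0.0,"ax":0.0,"ay":0.0,"az":-21.0,"hand":47.0},
  {"tx":-0.583,"ty":-0.418,"tz":0.0,"ax":0.0,"ay":0.0,"az":-21.0,"hand":47.0},
  {"tx":-0.583,"ty":-0.418,"tz":0.0,"ax":0.0,"ay":0.0,"az":-21.0,"hand":47.0},
])

```text
time: 1.5
ee_pos: [0.5821, 0.0419, 0.2313]
orientation: [[-0.999, -0.045, 0.0], [-0.045, 0.999, 0.0], [-0.0, 0.0, -1.0]]
contact_force: [1.4, 0.3, 1.0]
width: 0.0399
finger_force: 0.0
```

```bash
python3 -c "
from h import *
goto(-.088,-.085,.12,0);print(manip.sense()['q'])"
```

```text
t 1.5 at local [ 0.0129 -0.0193  0.2313] w 0.0399 F [1.4 0.3 1. ]
inc mm [ -65.7 -100.9  111.3] deg [ 0.01  0.01 -0.02]
[ 7.17318837e-02  2.82290072e-01 -8.92109592e-02  1.19915138e+00
  2.05188149e-04  2.67710905e-02]
```

>>> jog_arm([
  {"tx":-0.03,"ty":-0.04,"tz":0.03,"ax":0.0,"ay":0.0,"az":0.0,"hand":47.0},
  {"tx":-0.066,"ty":-0.08,"tz":0.06,"ax":0.0,"ay":0.0,"az":0.0,"hand":47.0},
  {"tx":-0.066,"ty":-0.101,"tz":0.1,"ax":0.0,"ay":0.0,"az":0.0,"hand":47.0},
  {"tx":-0.066,"ty":-0.101,"tz":0.11,"ax":0.0,"ay":0.0,"az":0.0,"hand":47.0},
  {"tx":-0.066,"ty":-0.101,"tz":0.11,"ax":0.0,"ay":0.0,"az":0.0,"hand":47.0},
  {"tx":-0.066,"ty":-0.101,"tz":0.11,"ax":0.0,"ay":0.0,"az":0.0,"hand":47.0},
])

```text
time: 2.1
ee_pos: [0.6514, -0.0539, 0.1213]
orientation: [[-0.999, -0.045, -0.001], [-0.045, 0.999, 0.0], [0.001, 0.0, -1.0]]
contact_force: [0.2, 0.2, 0.5]
width: 0.0402
finger_force: 0.0
```

```bash
python3 -c "
from h import *
goto(-.088,-.082,.028,0)
c=cam('wrist');cv2.imwrite('pics/w1.png',c['image'])"
```

```text
t 2.1 at local [-0.0859 -0.0842  0.1213] w 0.0402 F [0.2 0.2 0.5]
inc mm [ 2.1 -2.1 93.3] deg [ 0.02 -0.06 -0.02]
```

View pics/w1.png

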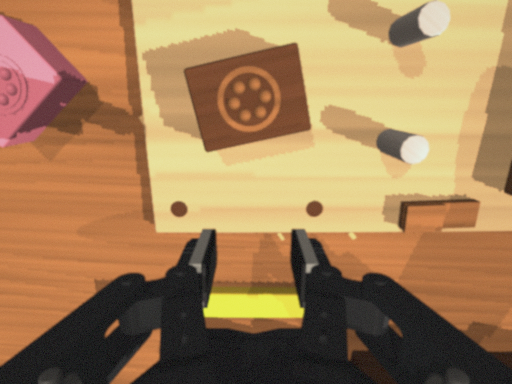

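The wrist view shows the rosette at (249,98), dog tops at (434,18) and (415,149), and the blank's top corners at about (185,70), (297,43), (311,129) and (206,151). The fingers are clear beside the blank.

Run:
```python
from h import *
c=cam('wrist')
L=lambda p,z:np.round(np.array([[(q-G)@EX+.03,(q-G)@EY] for q in px(c,p,z)[:,:2]]),4)
print('ros',L([(249,98)],.053),'dogs',L([(434,18),(415,149)],.06),'corners',L([(185,70),(297,43),(311,129),(206,151)],.053))
```

```text
ros [[-0.0879 -0.0092]] dogs [[ 0.0301  0.0408]
 [ 0.0307 -0.0434]] corners [[-0.1314  0.0093]
 [-0.0559  0.0261]
 [-0.0435 -0.0304]
 [-0.1196 -0.0464]]
```

>>> jog_arm([
  {"tx":0.002,"ty":-0.002,"tz":0.03,"ax":0.0,"ay":0.0,"az":0.0,"hand":47.0},
  {"tx":0.002,"ty":-0.002,"tz":0.06,"ax":0.0,"ay":0.0,"az":0.0,"hand":47.0},
  {"tx":0.002,"ty":-0.002,"tz":0.08,"ax":0.0,"ay":0.0,"az":0.0,"hand":47.0},
  {"tx":0.002,"ty":-0.002,"tz":0.093,"ax":0.0,"ay":0.0,"az":0.0,"hand":47.0},
  {"tx":0.002,"ty":-0.002,"tz":0.093,"ax":0.0,"ay":0.0,"az":0.0,"hand":47.0},
])

```text
time: 2.7
ee_pos: [0.6492, -0.0554, 0.0279]
orientation: [[-0.999, -0.046, -0.001], [-0.046, 0.999, 0.0], [0.001, 0.0, -1.0]]
contact_force: [-0.4, 0.2, 0.0]
width: 0.0402
finger_force: 0.0
```

```bash
python3 -c "
from h import *
goto(-.088,-.041,.028,0)"
```

```text
t 2.7 at local [-0.0873 -0.082   0.0279] w 0.0402 F [-0.4  0.2  0. ]
inc mm [41.  -0.7 -0. ] deg [ 0.01 -0.06  0.05]
```

>>> jog_arm([
  {"tx":0.009,"ty":0.0,"tz":0.0,"ax":0.0,"ay":0.0,"az":0.0,"hand":47.0},
  {"tx":0.016,"ty":0.0,"tz":0.0,"ax":0.0,"ay":0.0,"az":0.0,"hand":47.0},
  {"tx":0.019,"ty":0.0,"tz":0.0,"ax":0.0,"ay":0.0,"az":0.0,"hand":47.0},
  {"tx":0.021,"ty":0.0,"tz":0.0,"ax":0.0,"ay":0.0,"az":0.0,"hand":47.0},
  {"tx":0.023,"ty":0.0,"tz":0.0,"ax":0.0,"ay":0.0,"az":0.0,"hand":47.0},
  {"tx":0.025,"ty":0.0,"tz":0.0,"ax":0.0,"ay":0.0,"az":0.0,"hand":47.0},
  {"tx":0.027,"ty":0.0,"tz":0.0,"ax":0.0,"ay":0.0,"az":0.0,"hand":47.0},
  {"tx":0.029,"ty":0.0,"tz":0.0,"ax":0.0,"ay":0.0,"az":0.0,"hand":47.0},
  {"tx":0.031,"ty":0.0,"tz":0.0,"ax":0.0,"ay":0.0,"az":0.0,"hand":47.0},
  {"tx":0.033,"ty":0.0,"tz":0.0,"ax":0.0,"ay":0.0,"az":0.0,"hand":47.0},
])

```text
time: 3.7
ee_pos: [0.6169, -0.0577, 0.0283]
orientation: [[-0.999, -0.045, 0.0], [-0.045, 0.999, -0.0], [-0.0, -0.0, -1.0]]
contact_force: [0.3, -0.2, 0.8]
width: 0.0399
finger_force: 0.4
```

>>> jog_arm([
  {"tx":0.0015,"ty":0.0,"tz":0.0,"ax":0.0,"ay":0.0,"az":0.0,"hand":47.0},
  {"tx":0.003,"ty":0.0,"tz":0.0,"ax":0.0,"ay":0.0,"az":0.0,"hand":47.0},
  {"tx":0.0045,"ty":0.0,"tz":0.0,"ax":0.0,"ay":0.0,"az":0.0,"hand":47.0},
  {"tx":0.0055,"ty":0.0,"tz":0.0,"ax":0.0,"ay":0.0,"az":0.0,"hand":47.0},
  {"tx":0.0065,"ty":0.0,"tz":0.0,"ax":0.0,"ay":0.0,"az":0.0,"hand":47.0},
  {"tx":0.0065,"ty":0.0,"tz":0.0,"ax":0.0,"ay":0.0,"az":0.0,"hand":47.0},
])

```text
time: 4.3
ee_pos: [0.6101, -0.0579, 0.0283]
orientation: [[-0.999, -0.045, -0.0], [-0.045, 0.999, 0.0], [0.0, 0.0, -1.0]]
contact_force: [0.1, 0.2, 0.0]
width: 0.0405
finger_force: 0.1
```

Run:
```python
from h import *
goto(-.088,-.041,.028,0)
c=cam('wrist');t=cam('top')
cv2.imwrite('pics/w2.png',np.hstack([c['image'][:,100:500],cv2.resize(t['image'][130:250,170:300],(400,384))]))
```

```text
t 4.3 at local [-0.0881 -0.0428  0.0283] w 0.0405 F [0.1 0.2 0. ]
inc mm [1.8 0.1 0.3] deg [ 0.   -0.02 -0.01]
```

View pics/w2.png

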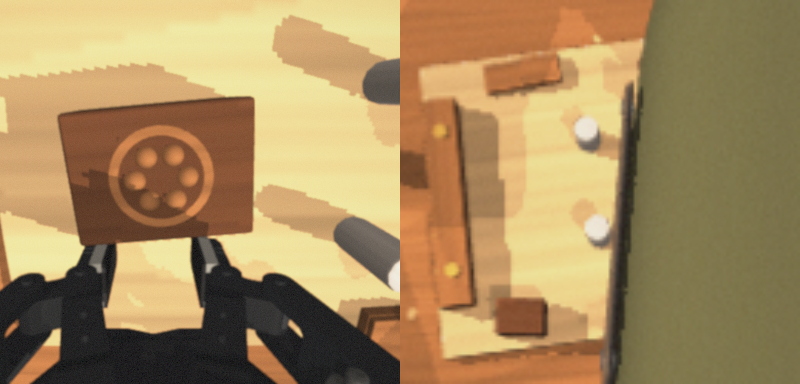

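The blank is in the wrist view with top corners (full image) at (159,114), (353,98), (353,231) and (180,245). The trailing finger touches it and about 4–5° of yaw remains.

Run:
```python
from h import *
c=cam('wrist')
L=lambda p,z:np.round(np.array([[(q-G)@EX+.03,(q-G)@EY] for q in px(c,p,z)[:,:2]]),4)
print(L([(261,176)],.053),L([(159,114),(353,98),(353,231),(180,245)],.053))
```

```text
[[-0.0841  0.002 ]] [[-0.1242  0.0272]
 [-0.0488  0.0332]
 [-0.0432 -0.0231]
 [-0.1202 -0.03  ]]
```

>>> jog_arm([
  {"tx":-0.012,"ty":0.0,"tz":0.0,"ax":0.0,"ay":0.0,"az":0.0,"hand":47.0},
  {"tx":-0.03,"ty":0.0,"tz":-0.01,"ax":0.0,"ay":0.0,"az":0.0,"hand":47.0},
  {"tx":-0.03,"ty":0.0,"tz":-0.05,"ax":0.0,"ay":0.0,"az":0.0,"hand":47.0},
  {"tx":-0.03,"ty":0.0,"tz":-0.09,"ax":0.0,"ay":0.0,"az":0.0,"hand":25.0},
  {"tx":-0.02,"ty":-0.01,"tz":-0.09,"ax":0.0,"ay":0.0,"az":8.0,"hand":25.0},
  {"tx":-0.01,"ty":-0.02,"tz":-0.09,"ax":0.0,"ay":0.0,"az":16.0,"hand":25.0},
  {"tx":0.0,"ty":-0.03,"tz":-0.09,"ax":0.0,"ay":0.0,"az":24.0,"hand":25.0},
  {"tx":0.01,"ty":-0.04,"tz":-0.09,"ax":0.0,"ay":0.0,"az":32.0,"hand":25.0},
  {"tx":0.02,"ty":-0.05,"tz":-0.09,"ax":0.0,"ay":0.0,"az":40.0,"hand":25.0},
  {"tx":0.03,"ty":-0.06,"tz":-0.09,"ax":0.0,"ay":0.0,"az":48.0,"hand":25.0},
  {"tx":0.04,"ty":-0.07,"tz":-0.09,"ax":0.0,"ay":0.0,"az":56.0,"hand":25.0},
  {"tx":0.045,"ty":-0.074,"tz":-0.09,"ax":0.0,"ay":0.0,"az":64.0,"hand":25.0},
])

```text
time: 5.65
ee_pos: [0.5676, -0.1346, 0.1181]
orientation: [[-0.473, 0.881, -0.001], [0.881, 0.473, 0.0], [0.001, -0.001, -1.0]]
contact_force: [0.1, 0.8, -0.2]
width: 0.0213
finger_force: 0.0
```

```bash
python3 -c "
from h import *
goto(-.162,.002,.08,-90)"
```

```text
t 5.65 at local [-0.1628  0.0032  0.1181] w 0.0213 F [ 0.1  0.8 -0.2]
inc mm [ 0.2  1.4 38.1] deg [-6.00e-02 -2.00e-02  2.56e+01]
```

>>> jog_arm([
  {"tx":0.0,"ty":0.001,"tz":0.0,"ax":0.0,"ay":0.0,"az":8.0,"hand":25.0},
  {"tx":0.0,"ty":0.001,"tz":0.0,"ax":0.0,"ay":0.0,"az":16.0,"hand":25.0},
  {"tx":0.0,"ty":0.001,"tz":0.02,"ax":0.0,"ay":0.0,"az":24.0,"hand":25.0},
  {"tx":0.0,"ty":0.001,"tz":0.05,"ax":0.0,"ay":0.0,"az":25.8,"hand":25.0},
  {"tx":0.0,"ty":0.001,"tz":0.075,"ax":0.0,"ay":0.0,"az":25.8,"hand":25.0},
  {"tx":0.0,"ty":0.001,"tz":0.09,"ax":0.0,"ay":0.0,"az":25.8,"hand":25.0},
  {"tx":0.0,"ty":0.001,"tz":0.09,"ax":0.0,"ay":0.0,"az":25.8,"hand":25.0},
])

```text
time: 6.35
ee_pos: [0.5671, -0.1328, 0.0258]
orientation: [[-0.049, 0.999, -0.005], [0.999, 0.049, 0.001], [0.001, -0.005, -1.0]]
contact_force: [-0.7, 0.3, -1.1]
width: 0.0212
finger_force: 0.0
```

```bash
python3 -c "
from h import *
goto(-.12,.002,.028,-90)"
```

```text
t 6.35 at local [-0.161   0.0035  0.0258] w 0.0212 F [-0.7  0.3 -1.1]
inc mm [41.   1.6 -2.2] deg [-0.28 -0.08  0.19]
```

>>> jog_arm([
  {"tx":0.01,"ty":0.0,"tz":-0.002,"ax":0.0,"ay":0.0,"az":0.0,"hand":25.0},
  {"tx":0.018,"ty":0.0,"tz":-0.002,"ax":0.0,"ay":0.0,"az":0.0,"hand":25.0},
  {"tx":0.021,"ty":0.0,"tz":-0.002,"ax":0.0,"ay":0.0,"az":0.0,"hand":25.0},
  {"tx":0.023,"ty":0.0,"tz":-0.002,"ax":0.0,"ay":0.0,"az":0.0,"hand":25.0},
  {"tx":0.025,"ty":0.0,"tz":-0.002,"ax":0.0,"ay":0.0,"az":0.0,"hand":25.0},
  {"tx":0.027,"ty":0.0,"tz":-0.002,"ax":0.0,"ay":0.0,"az":0.0,"hand":25.0},
  {"tx":0.029,"ty":0.0,"tz":-0.002,"ax":0.0,"ay":0.0,"az":0.0,"hand":25.0},
  {"tx":0.031,"ty":0.0,"tz":-0.002,"ax":0.0,"ay":0.0,"az":0.0,"hand":25.0},
  {"tx":0.034,"ty":0.0,"tz":-0.002,"ax":0.0,"ay":0.0,"az":0.0,"hand":25.0},
  {"tx":0.037,"ty":0.0,"tz":-0.002,"ax":0.0,"ay":0.0,"az":0.0,"hand":25.0},
  {"tx":0.04,"ty":0.0,"tz":-0.002,"ax":0.0,"ay":0.0,"az":0.0,"hand":25.0},
  {"tx":0.043,"ty":0.0,"tz":-0.002,"ax":0.0,"ay":0.0,"az":0.0,"hand":25.0},
])

```text
time: 7.55
ee_pos: [0.5675, -0.0902, 0.0302]
orientation: [[-0.049, 0.999, -0.0], [0.999, 0.049, 0.0], [0.0, -0.0, -1.0]]
contact_force: [0.3, -1.5, 1.4]
width: 0.0213
finger_force: 0.5
```

Run:
```python
from h import *
goto(-.11,.002,.028,-90)
c=cam('wrist');cv2.imwrite('pics/w3.png',c['image'])
```

```text
t 7.55 at local [-0.1184  0.0013  0.0302] w 0.0213 F [ 0.3 -1.5  1.4]
inc mm [ 8.4 -0.7  2.2] deg [-0.   -0.    0.19]
```

View pics/w3.png

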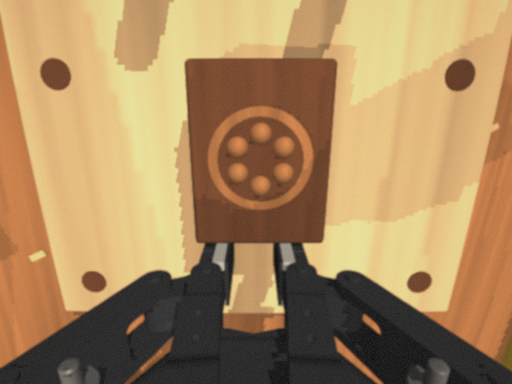

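The blank is now square to the fingers, with top corners (186,59), (336,59), (323,242), (197,242) and rosette at (261,158). The dowel holes at (55,74)/(460,74) and (94,282)/(420,282) give a centre-line reference.

Run:
```python
from h import *
c=cam('wrist')
def L(p,z,c=c): return np.round(np.array([[(q-G)@EX+.03,(q-G)@EY] for q in px(c,p,z)[:,:2]]),4)
print('ros',L([(261,158)],.053),'\n',L([(186,59),(336,59),(323,242),(197,242)],.053))
print('holes',L([(55.5,74),(460,74),(94,282),(420,282)],.015))
t=cam('top'); f=lambda a,b:((a+.5)/5-.5+170,(b+.5)/5-.5+130)
print('holes top',L([f(447,467),f(400,100),f(674,438),f(618,75)],.015,t))
```

```text
ros [[-0.0652 -0.0018]] 
 [[-0.0272  0.0271]
 [-0.0269 -0.0297]
 [-0.1039 -0.0305]
 [-0.1041  0.0269]]
holes [[-0.0292  0.1033]
 [-0.0283 -0.1047]
 [-0.1535  0.103 ]
 [-0.1527 -0.1055]]
holes top [[-0.0297  0.1034]
 [-0.0297 -0.1075]
 [-0.1552  0.1033]
 [-0.1552 -0.1068]]
```

The blank is within about 1 mm and 0.3° of the centre line, so I push straight along tool x.

>>> jog_arm([
  {"tx":0.003,"ty":0.0,"tz":0.001,"ax":0.0,"ay":0.0,"az":0.0,"hand":25.0},
  {"tx":0.006,"ty":0.0,"tz":0.002,"ax":0.0,"ay":0.0,"az":0.0,"hand":25.0},
  {"tx":0.009,"ty":0.0,"tz":0.002,"ax":0.0,"ay":0.0,"az":0.0,"hand":25.0},
  {"tx":0.012,"ty":0.0,"tz":0.002,"ax":0.0,"ay":0.0,"az":0.0,"hand":25.0},
  {"tx":0.015,"ty":0.0,"tz":0.002,"ax":0.0,"ay":0.0,"az":0.0,"hand":25.0},
  {"tx":0.018,"ty":0.0,"tz":0.002,"ax":0.0,"ay":0.0,"az":0.0,"hand":25.0},
  {"tx":0.021,"ty":0.0,"tz":0.002,"ax":0.0,"ay":0.0,"az":0.0,"hand":25.0},
  {"tx":0.024,"ty":0.0,"tz":0.002,"ax":0.0,"ay":0.0,"az":0.0,"hand":25.0},
  {"tx":0.027,"ty":0.0,"tz":0.002,"ax":0.0,"ay":0.0,"az":0.0,"hand":25.0},
  {"tx":0.03,"ty":0.0,"tz":0.002,"ax":0.0,"ay":0.0,"az":0.0,"hand":25.0},
  {"tx":0.033,"ty":0.0,"tz":0.002,"ax":0.0,"ay":0.0,"az":0.0,"hand":25.0},
  {"tx":0.036,"ty":0.0,"tz":0.002,"ax":0.0,"ay":0.0,"az":0.0,"hand":25.0},
])

```text
time: 8.9
ee_pos: [0.5657, -0.0543, 0.0283]
orientation: [[-0.049, 0.999, 0.0], [0.999, 0.049, 0.0], [0.0, 0.0, -1.0]]
contact_force: [0.7, -0.4, -0.8]
width: 0.0216
finger_force: 0.3
```

Run:
```python
from h import *
goto(-.06,.002,.028,-90)
c=cam('wrist');cv2.imwrite('pics/w4.png',c['image'])
```

```text
t 8.9 at local [-0.0824  0.0014  0.0283] w 0.0216 F [ 0.7 -0.4 -0.8]
inc mm [22.4 -0.6  0.3] deg [ 0.   -0.    0.19]
```

View pics/w4.png

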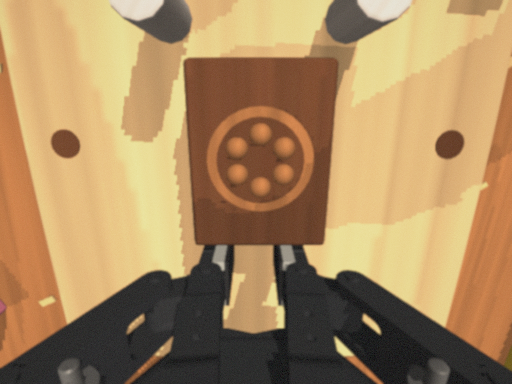

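The dogs appear ahead, with bases' inner edges at about (190,25) and (327,25). The midline is x≈259 against a blank midline of 260, so it is centred within about 0.5 mm. I continue.

>>> jog_arm([
  {"tx":0.003,"ty":0.0,"tz":0.0,"ax":0.0,"ay":0.0,"az":0.0,"hand":25.0},
  {"tx":0.006,"ty":0.0,"tz":0.0,"ax":0.0,"ay":0.0,"az":0.0,"hand":25.0},
  {"tx":0.009,"ty":0.0,"tz":0.0,"ax":0.0,"ay":0.0,"az":0.0,"hand":25.0},
  {"tx":0.012,"ty":0.0,"tz":0.0,"ax":0.0,"ay":0.0,"az":0.0,"hand":25.0},
  {"tx":0.015,"ty":0.0,"tz":0.0,"ax":0.0,"ay":0.0,"az":0.0,"hand":25.0},
  {"tx":0.018,"ty":0.0,"tz":0.0,"ax":0.0,"ay":0.0,"az":0.0,"hand":25.0},
  {"tx":0.021,"ty":0.0,"tz":0.0,"ax":0.0,"ay":0.0,"az":0.0,"hand":25.0},
  {"tx":0.024,"ty":0.0,"tz":0.0,"ax":0.0,"ay":0.0,"az":0.0,"hand":25.0},
  {"tx":0.027,"ty":0.0,"tz":0.0,"ax":0.0,"ay":0.0,"az":0.0,"hand":25.0},
  {"tx":0.03,"ty":0.0,"tz":0.0,"ax":0.0,"ay":0.0,"az":0.0,"hand":25.0},
  {"tx":0.033,"ty":0.0,"tz":0.0,"ax":0.0,"ay":0.0,"az":0.0,"hand":25.0},
  {"tx":0.036,"ty":0.0,"tz":0.0,"ax":0.0,"ay":0.0,"az":0.0,"hand":25.0},
])

```text
time: 10.15
ee_pos: [0.564, -0.0184, 0.0284]
orientation: [[-0.049, 0.999, 0.0], [0.999, 0.049, -0.0], [-0.0, 0.0, -1.0]]
contact_force: [-0.0, -1.1, 0.8]
width: 0.0213
finger_force: 0.6
```

Run:
```python
from h import *
goto(-.06,.002,.028,-90)
c=cam('wrist');cv2.imwrite('pics/w5.png',c['image'])
```

```text
t 10.15 at local [-0.0465  0.0014  0.0284] w 0.0213 F [-0.  -1.1  0.8]
inc mm [-13.5  -0.6   0.4] deg [0.   0.01 0.19]
```

View pics/w5.png

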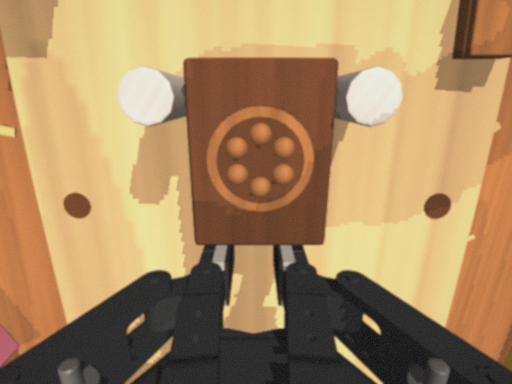

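The leading end is in the gap with the dog caps symmetric at (148,96) and (375,96), and forces are about 1 N. I continue.

>>> jog_arm([
  {"tx":0.003,"ty":0.0,"tz":0.0,"ax":0.0,"ay":0.0,"az":0.0,"hand":25.0},
  {"tx":0.006,"ty":0.0,"tz":0.0,"ax":0.0,"ay":0.0,"az":0.0,"hand":25.0},
  {"tx":0.009,"ty":0.0,"tz":0.0,"ax":0.0,"ay":0.0,"az":0.0,"hand":25.0},
  {"tx":0.012,"ty":0.0,"tz":0.0,"ax":0.0,"ay":0.0,"az":0.0,"hand":25.0},
  {"tx":0.015,"ty":0.0,"tz":0.0,"ax":0.0,"ay":0.0,"az":0.0,"hand":25.0},
  {"tx":0.018,"ty":0.0,"tz":0.0,"ax":0.0,"ay":0.0,"az":0.0,"hand":25.0},
  {"tx":0.021,"ty":0.0,"tz":0.0,"ax":0.0,"ay":0.0,"az":0.0,"hand":25.0},
  {"tx":0.024,"ty":0.0,"tz":0.0,"ax":0.0,"ay":0.0,"az":0.0,"hand":25.0},
  {"tx":0.027,"ty":0.0,"tz":0.0,"ax":0.0,"ay":0.0,"az":0.0,"hand":25.0},
  {"tx":0.03,"ty":0.0,"tz":0.0,"ax":0.0,"ay":0.0,"az":0.0,"hand":25.0},
  {"tx":0.033,"ty":0.0,"tz":0.0,"ax":0.0,"ay":0.0,"az":0.0,"hand":25.0},
  {"tx":0.036,"ty":0.0,"tz":0.0,"ax":0.0,"ay":0.0,"az":0.0,"hand":25.0},
])

```text
time: 11.4
ee_pos: [0.5623, 0.0176, 0.0283]
orientation: [[-0.049, 0.999, 0.0], [0.999, 0.049, -0.0], [-0.0, 0.0, -1.0]]
contact_force: [0.4, -1.1, 1.6]
width: 0.0212
finger_force: 0.7
```

>>> jog_arm([
  {"tx":0.003,"ty":0.0,"tz":0.0,"ax":0.0,"ay":0.0,"az":0.0,"hand":25.0},
  {"tx":0.006,"ty":0.0,"tz":0.0,"ax":0.0,"ay":0.0,"az":0.0,"hand":25.0},
  {"tx":0.009,"ty":0.0,"tz":0.0,"ax":0.0,"ay":0.0,"az":0.0,"hand":25.0},
  {"tx":0.012,"ty":0.0,"tz":0.0,"ax":0.0,"ay":0.0,"az":0.0,"hand":25.0},
  {"tx":0.015,"ty":0.0,"tz":0.0,"ax":0.0,"ay":0.0,"az":0.0,"hand":25.0},
  {"tx":0.018,"ty":0.0,"tz":0.0,"ax":0.0,"ay":0.0,"az":0.0,"hand":25.0},
  {"tx":0.021,"ty":0.0,"tz":0.0,"ax":0.0,"ay":0.0,"az":0.0,"hand":25.0},
  {"tx":0.024,"ty":0.0,"tz":0.0,"ax":0.0,"ay":0.0,"az":0.0,"hand":25.0},
  {"tx":0.027,"ty":0.0,"tz":0.0,"ax":0.0,"ay":0.0,"az":0.0,"hand":25.0},
  {"tx":0.03,"ty":0.0,"tz":0.0,"ax":0.0,"ay":0.0,"az":0.0,"hand":25.0},
  {"tx":0.033,"ty":0.0,"tz":0.0,"ax":0.0,"ay":0.0,"az":0.0,"hand":25.0},
  {"tx":0.036,"ty":0.0,"tz":0.0,"ax":0.0,"ay":0.0,"az":0.0,"hand":25.0},
])

```text
time: 12.6
ee_pos: [0.5605, 0.0536, 0.0283]
orientation: [[-0.049, 0.999, 0.0], [0.999, 0.049, 0.0], [0.0, 0.0, -1.0]]
contact_force: [0.6, -2.6, 1.4]
width: 0.0213
finger_force: 0.7
```

>>> jog_arm([
  {"tx":0.003,"ty":0.0,"tz":0.0,"ax":0.0,"ay":0.0,"az":0.0,"hand":25.0},
  {"tx":0.006,"ty":0.0,"tz":0.0,"ax":0.0,"ay":0.0,"az":0.0,"hand":25.0},
  {"tx":0.009,"ty":0.0,"tz":0.0,"ax":0.0,"ay":0.0,"az":0.0,"hand":25.0},
  {"tx":0.012,"ty":0.0,"tz":0.0,"ax":0.0,"ay":0.0,"az":0.0,"hand":25.0},
  {"tx":0.015,"ty":0.0,"tz":0.0,"ax":0.0,"ay":0.0,"az":0.0,"hand":25.0},
  {"tx":0.017,"ty":0.0,"tz":0.0,"ax":0.0,"ay":0.0,"az":0.0,"hand":25.0},
  {"tx":0.019,"ty":0.0,"tz":0.0,"ax":0.0,"ay":0.0,"az":0.0,"hand":25.0},
  {"tx":0.02,"ty":0.0,"tz":0.0,"ax":0.0,"ay":0.0,"az":0.0,"hand":25.0},
])

```text
time: 13.4
ee_pos: [0.5595, 0.0735, 0.0283]
orientation: [[-0.049, 0.999, -0.0], [0.999, 0.049, -0.0], [-0.0, -0.0, -1.0]]
contact_force: [-0.8, -1.1, 1.4]
width: 0.021
finger_force: 0.7
```

Run:
```python
from h import *
goto(.054,.0014,.028,-90)
c=cam('wrist');s=cam('side');cv2.imwrite('pics/w6.png',np.hstack([c['image'][:,60:460],cv2.resize(s['image'][150:265,170:290],(400,384),interpolation=cv2.INTER_CUBIC)]))
```

```text
t 13.4 at local [0.0455 0.0018 0.0283] w 0.021 F [-0.8 -1.1  1.4]
inc mm [8.5 0.4 0.3] deg [-0.    0.    0.19]
```

View pics/w6.png

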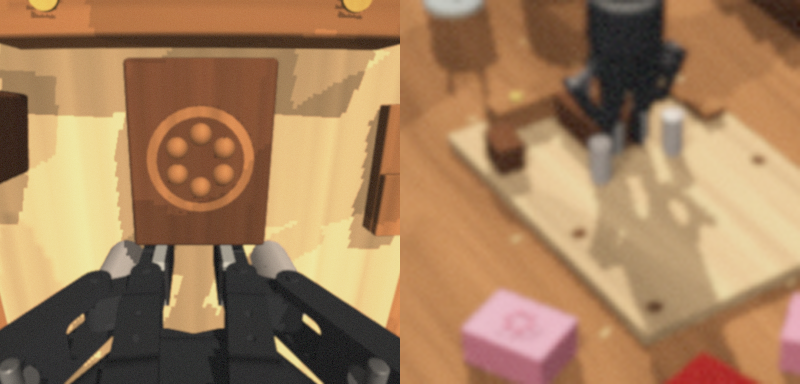

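The blank is through the gap, square, with its leading edge at row 59 just short of the stop's foot at about row 47. The offcut and wedge are clear at both sides. I estimate 6–7 mm to go and creep forward while watching force.

>>> jog_arm([
  {"tx":0.001,"ty":0.0,"tz":0.0,"ax":0.0,"ay":0.0,"az":0.0,"hand":25.0},
  {"tx":0.002,"ty":0.0,"tz":0.0,"ax":0.0,"ay":0.0,"az":0.0,"hand":25.0},
  {"tx":0.003,"ty":0.0,"tz":0.0,"ax":0.0,"ay":0.0,"az":0.0,"hand":25.0},
  {"tx":0.004,"ty":0.0,"tz":0.0,"ax":0.0,"ay":0.0,"az":0.0,"hand":25.0},
  {"tx":0.005,"ty":0.0,"tz":0.0,"ax":0.0,"ay":0.0,"az":0.0,"hand":25.0},
])

```text
time: 14.0
ee_pos: [0.5592, 0.0784, 0.0282]
orientation: [[-0.049, 0.999, -0.0], [0.999, 0.049, 0.0], [0.0, -0.0, -1.0]]
contact_force: [-0.5, -1.5, -0.0]
width: 0.0213
finger_force: 0.5
```

>>> jog_arm([
  {"tx":0.0005,"ty":0.0,"tz":0.0,"ax":0.0,"ay":0.0,"az":0.0,"hand":25.0},
  {"tx":0.001,"ty":0.0,"tz":0.0,"ax":0.0,"ay":0.0,"az":0.0,"hand":25.0},
])

```text
time: 14.2
ee_pos: [0.5591, 0.0794, 0.0283]
orientation: [[-0.049, 0.999, -0.0], [0.999, 0.049, 0.0], [0.0, -0.0, -1.0]]
contact_force: [0.5, -0.1, 0.1]
width: 0.0216
finger_force: 0.4
```

>>> jog_arm([
  {"tx":0.0005,"ty":0.0,"tz":0.0,"ax":0.0,"ay":0.0,"az":0.0,"hand":25.0},
  {"tx":0.001,"ty":0.0,"tz":0.0,"ax":0.0,"ay":0.0,"az":0.0,"hand":25.0},
])

```text
time: 14.4
ee_pos: [0.5592, 0.0804, 0.0283]
orientation: [[-0.049, 0.999, -0.0], [0.999, 0.049, 0.0], [0.0, -0.0, -1.0]]
contact_force: [1.0, -0.5, 0.1]
width: 0.0214
finger_force: 0.4
```

>>> jog_arm([
  {"tx":0.0005,"ty":0.0,"tz":0.0,"ax":0.0,"ay":0.0,"az":0.0,"hand":25.0},
  {"tx":0.001,"ty":0.0,"tz":0.0,"ax":0.0,"ay":0.0,"az":0.0,"hand":25.0},
])

```text
time: 14.6
ee_pos: [0.5591, 0.0814, 0.0283]
orientation: [[-0.049, 0.999, -0.0], [0.999, 0.049, 0.0], [0.0, -0.0, -1.0]]
contact_force: [-0.6, -0.7, -0.5]
width: 0.0212
finger_force: 0.3
```

>>> jog_arm([
  {"tx":0.0005,"ty":0.0,"tz":0.0,"ax":0.0,"ay":0.0,"az":0.0,"hand":25.0},
  {"tx":0.001,"ty":0.0,"tz":0.0,"ax":0.0,"ay":0.0,"az":0.0,"hand":25.0},
])

```text
time: 14.8
ee_pos: [0.559, 0.082, 0.0283]
orientation: [[-0.048, 0.999, -0.0], [0.999, 0.048, -0.001], [-0.001, -0.0, -1.0]]
contact_force: [-0.5, -2.5, 0.5]
width: 0.0212
finger_force: 1.4
```

>>> jog_arm([
  {"tx":0.0005,"ty":0.0,"tz":0.0,"ax":0.0,"ay":0.0,"az":0.0,"hand":25.0},
  {"tx":0.0005,"ty":0.0,"tz":0.0,"ax":0.0,"ay":0.0,"az":0.0,"hand":25.0},
])

```text
time: 15.0
ee_pos: [0.5589, 0.082, 0.0283]
orientation: [[-0.048, 0.999, -0.0], [0.999, 0.048, -0.002], [-0.002, -0.0, -1.0]]
contact_force: [-0.0, -5.4, 0.0]
width: 0.0215
finger_force: 2.5
```

Run:
```python
from h import *
goto(.054,.0014,.028,-90)
c=cam('wrist');cv2.imwrite('pics/w7.png',c['image'])
```

```text
t 15.0 at local [0.054  0.002  0.0283] w 0.0215 F [-0.  -5.4  0. ]
inc mm [-0.   0.6  0.3] deg [-0.02  0.09  0.16]
```

View pics/w7.png

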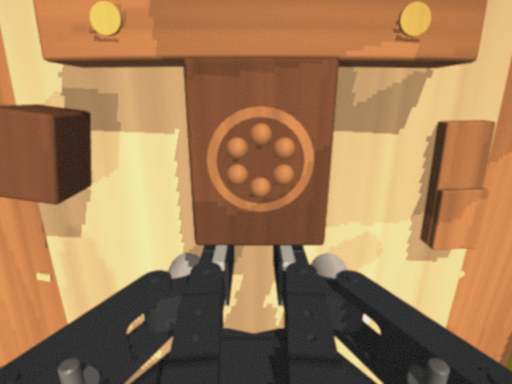

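The blank is against the stop (edge row ~58 under the stop's foot, 5.4 N, no more travel) and square. Now I draw clear: back, then up.

>>> jog_arm([
  {"tx":-0.002,"ty":0.0,"tz":0.0,"ax":0.0,"ay":0.0,"az":0.0,"hand":25.0},
  {"tx":-0.006,"ty":0.0,"tz":0.0,"ax":0.0,"ay":0.0,"az":0.0,"hand":25.0},
  {"tx":-0.012,"ty":0.0,"tz":0.0,"ax":0.0,"ay":0.0,"az":0.0,"hand":25.0},
  {"tx":-0.02,"ty":0.0,"tz":0.0,"ax":0.0,"ay":0.0,"az":0.0,"hand":25.0},
  {"tx":-0.025,"ty":0.0,"tz":-0.01,"ax":0.0,"ay":0.0,"az":0.0,"hand":25.0},
  {"tx":-0.025,"ty":0.0,"tz":-0.04,"ax":0.0,"ay":0.0,"az":0.0,"hand":25.0},
  {"tx":-0.03,"ty":0.0,"tz":-0.08,"ax":0.0,"ay":0.0,"az":0.0,"hand":25.0},
  {"tx":-0.08,"ty":0.0,"tz":-0.12,"ax":0.0,"ay":0.0,"az":0.0,"hand":25.0},
  {"tx":-0.12,"ty":0.0,"tz":-0.15,"ax":0.0,"ay":0.0,"az":0.0,"hand":25.0},
  {"tx":-0.15,"ty":0.0,"tz":-0.17,"ax":0.0,"ay":0.0,"az":0.0,"hand":25.0},
  {"tx":-0.15,"ty":0.0,"tz":-0.17,"ax":0.0,"ay":0.0,"az":0.0,"hand":25.0},
  {"tx":-0.15,"ty":0.0,"tz":-0.17,"ax":0.0,"ay":0.0,"az":0.0,"hand":25.0},
])

```text
time: 16.25
ee_pos: [0.5669, -0.0682, 0.1996]
orientation: [[-0.046, 0.999, 0.002], [0.999, 0.046, 0.0], [0.0, 0.002, -1.0]]
contact_force: [0.0, 0.5, -0.2]
width: 0.0211
finger_force: 0.0
```

Run:
```python
from h import *
goto(.054,.0014,.028,-90)
t=cam('wrist');cv2.imwrite('pics/w8.png',t['image'])
```

```text
t 16.25 at local [-0.0963  0.0009  0.1996] w 0.0211 F [ 0.   0.5 -0.2]
inc mm [150.3  -0.8 171.6] deg [ 0.13 -0.01  0.04]
```

View pics/w8.png

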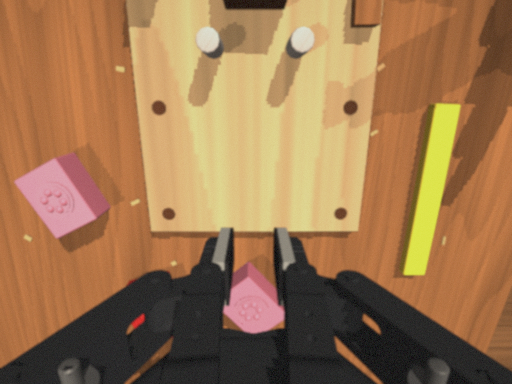

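The hand is clear, and the blank's trailing end is visible at (254,4) beyond the dogs at (208,38) and (302,38), left where it was pushed. I hand in.

```bash
python3 -c "
from cell import manip
print(manip.hand_in())"
```

```text
the job is handed in; nothing more can be done
None
```

The job is handed in: I pushed the blank through the dogs until it met the stop squarely (about 5 N, no further travel) and drew the hand clear, with nothing else touched as far as the pictures and force readings show; the final picture showed only the blank's trailing end.

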